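# Chuck the orange reamer into the citrus press

## Robot

A 6-joint arm with a two-finger parallel gripper is mounted at the origin on the work surface. World frame = base frame: x ahead of the robot, y to its left, z up, the work surface at z = 0. Lengths are in m, angles in rad, forces in N, time in s.
With the tool pointing down it reaches from about 0.3 to 0.875 m from the base axis. Payload 6.4 kg.
Tool frame: the origin (TCP) lies midway between the tips of the shut fingers; the grasp point (between the pads) lies 19 mm behind it; z points along the fingers, y is the line along which they close (so a half turn about z gives the same grasp; the last joint's range is limited). The gripper opens to 85 mm and grips with 20 to 120 N. Pads are 22 mm wide; open, the fingers measure 114 mm over their backs; the gripper's body (76 mm by 85 mm) begins 54 mm behind the grasp point. The pads swing forward as they close: fully open they stand 13 mm farther back than shut.
Start: joints at [-1.424, 0.181, 1.607, -0, 1.354, -0.206], TCP at [0.199, -0.54, 0.231] pointing down, gripper open.
Joint ranges: [-2.99, 2.99], [-0.89, 2.07], [0.3, 2.58], [-1.14, 4.28], [0, 2.63], [-3.12, 3.12]. Speed limits (rad/s): [2.57, 2.57, 3.01, 3.14, 3.14, 3.14].

## Interface

Orientations are given as a unit quaternion [w, x, y, z].
In Python, from bench import get_obs, camera, hand_in gives the robot as it stands.
- The arm moves only by the tool carry_out, never from a script. Its argument "plan" is a list that holds one entry, the list of rows, each a list of 7 numbers: the shift along the world's x, y, z in m, then the turn, a rotation vector about the world's x, y, z in rad, then the opening, from 0 (shut) to 1 (fully open). In form: [[[x, y, z, rx, ry, rz, hand], ...]]. A call has exactly 5 rows; each row is the pose to reach, as a shift and turn from the pose commanded when the call began; what a row does not reach only later rows make up. A row lasts 1/12 s, in which the tool goes at most 41.7 mm and 7.16 degrees, less where a joint would pass 70% of its speed; a pose out of reach is approached as far as the arm can. A call with a gripper value outside its range is refused whole. The fingers move at their own pace and stop on an object; the grip force is fixed at half the most. Time passes only in rows, so rows that repeat a pose let the fingers close, or fill a call up. It gives the time, the measured TCP pose, the force, the opening and the grip force at its end, in the units of the state.
- get_obs(): the state, without advancing time (a new reading comes with each control period).
- camera(name): name is "scene" or "top" or "wrist"; returns a dict with "pixels" (384x512x3 uint8, red, green, blue), "z_map" (384x512 float32, m along the optical axis (not along the pixel's ray), 0 where there is no reading), "camera_matrix" (3x3 intrinsics, pixels), "cam_to_world" (4x4, takes a point from camera to world coordinates). Camera axes: x right, y up, looking along -z (the intrinsics and any distortion apply to the point x, -y, -z); pixel columns grow to the right and rows downward; lengths in m; the calibration is good to about 2 mm. The wrist camera is an equidistant fisheye: a pixel r from the principal point sees the ray r / f radians off the axis. A picture is of the moment at which its call begins.
- hand_in(): hands the job in; it is judged then, once.
The state is a dict: "time_s": time; "q": joint angles; "dq": joint speeds; "joint_efforts": joint torques, N m; "eef_pos": TCP position; "eef_rot": TCP orientation; "wrist_force": force on the tool from outside, world axes, zero at the start; "torque": the same for the moment, N m; "opening": opening from 0.0 (shut) to 1.0 (fully open); "grasp_force": force on a finger pad.
Only numpy, scipy, OpenCV 4.12 (cv2) and the standard library are available. Lean on these libraries where they do the work, as an engineer would, in place of code of your own. Each camera call takes 0.05 s, during which the arm holds its last target. There are 200 camera calls.

## Task

Set up the citrus press for oranges: take the larger, orange reamer out of the wooden rack and stand it shank down in the open chuck so that its hub rests flat on the three jaws. Then turn the knurled sleeve clockwise, seen from above, until the jaws grip the shank firmly, and let go. Leave the green reamer in its rack and everything else where it is.

Things in the scene. Friction and masses are not known exactly. Their poses are not given: they have to be found in the camera images.
- press: Citrus press, fixed: white round motor housing 148 mm across under a steel spill plate 160 mm across, its top 80 mm above the worktop, with a flat pouring lip reaching 120 mm from the axis along the press's -x. On it an upright three-jaw chuck, open end up. Origin: on the chuck axis at worktop level; z up.
- chuck_nose (a point): Point on the chuck axis in the plane of the jaw tops, 153 mm above the worktop; z up. A reamer's hub rests on this plane. With the sleeve at 0 a 26 mm circle fits between the jaws. The hole is free for 73 mm below this point.
- sleeve_top (a point): Chuck axis at the sleeve's top rim, 150 mm above the worktop. The sleeve is a knurled aluminium ring, 58 mm outside diameter, 44 mm tall (106 to 150 mm above the worktop), gripped across its diameter from above at any yaw. A seated orange reamer stands 37 mm above this point and is 40 mm wide: the fingers can straddle it.
- sleeve (a joint): Turn of the sleeve, rad: 0 = jaws fully open, grows clockwise seen from above; starts at 0 to 0.25; end stop 2.5. Friction 0.25 N m; stays where left. Each rad moves all three jaws 3 mm inwards: they meet the shank near 1.67, then a springy resistance builds to 1 N m at 2.4. Tighten to 2.2 or the stop; on letting go it springs back to about 1.9, still firm. Usually two grasps of up to 1.3 rad.
- jaw0: First steel jaw of the chuck (on the press's +x side), 18 mm wide, 10 mm deep, 41 mm tall. Origin: middle of the top edge of its inner (gripping) face, on the plane of the jaw tops; it slides level, towards the chuck axis.
- jaw1: Second steel jaw of the chuck (120 degrees counter-clockwise from the first), 18 mm wide, 10 mm deep, 41 mm tall. Origin: middle of the top edge of its inner (gripping) face, on the plane of the jaw tops; it slides level, towards the chuck axis.
- jaw2: Third steel jaw of the chuck (240 degrees counter-clockwise from the first), 18 mm wide, 10 mm deep, 41 mm tall. Origin: middle of the top edge of its inner (gripping) face, on the plane of the jaw tops; it slides level, towards the chuck axis.
- orange_reamer: Loose orange-coloured reamer, 94 mm long, about 0.14 kg: a cylindrical hub 40 mm in diameter and 20 mm tall, a ribbed dome 14 mm tall on top of it, and under it a round steel shank 16 mm in diameter and 60 mm long. Origin: centre of the hub's underside, where the shank begins; z along the axis towards the dome. It starts upright in one of the two holes of the rack.
- lime_reamer: Bystander: loose green reamer, the same but with a hub 30 mm in diameter. Origin as for the orange one. It stands in the other hole of the rack.
- rack: Fixed block of light wood, 200 mm (its x) by 80 mm (its y), 70 mm tall, with two holes 25 mm in diameter at 55 mm either side of its middle along its x. The reamers' hubs rest on its top, the shanks hang free in the holes. Origin: centre of its underside.
- mug: Bystander: loose white mug, 82 mm across, 90 mm tall, handle to its +y. Origin: centre of its underside.
- jug: Bystander: loose steel jug, 110 mm across, 140 mm tall. Origin: centre of its underside.
- orange_half: Bystander: loose orange half, 76 mm across, 37 mm tall, lying cut side down on the mint green cutting board (14 mm thick, fixed). Origin: centre of its underside.
There are look-alikes about, which are no part of the job. Of the things shaped like the orange_reamer, the orange one is meant.

How it is judged:
On the way, in this order (a step that is already met when the one before it is completed fails the run):
1. the orange reamer stands in the still open chuck, hub down on the jaws (z of orange_reamer in the frame of chuck_nose between -0.004 and 0.004 m and horizontal distance between orange_reamer and chuck_nose below 0.008 m and angle between orange_reamer's own z axis and vertical below 0.12 rad and value of joint sleeve below 1.3 rad), for 0.2 s.
2. the sleeve is turned until all three jaws press on the shank (contact force between each of jaw0, jaw1, jaw2 and orange_reamer above 5 N and value of joint sleeve above 1.35 rad), for 0.2 s.
At the end, for the whole second after the job is handed in: The orange reamer stands in the chuck with its hub on the jaws (within 4 mm), centred within 3 mm and upright within 0.06 rad, at rest; each of the three jaws presses on it with more than 5 N; the fingers touch neither it nor the press (z of orange_reamer in the frame of chuck_nose between -0.004 and 0.004 m and horizontal distance between orange_reamer and chuck_nose below 0.003 m and angle between orange_reamer's own z axis and vertical below 0.06 rad and contact force between each of jaw0, jaw1, jaw2 and orange_reamer above 5 N and linear speed of orange_reamer below 0.02 m/s and contact force between the fingers and press below 0.5 N).
It fails at once if the green reamer is disturbed by more than 15 mm (distance of lime_reamer from where it was at the start of the episode above 0.015 m).
It fails at once if the mug, the jug or the orange half is moved by more than 25 mm (distance of any of mug, jug, orange_half from where it was at the start of the episode above 0.025 m).
It also fails if it takes over 54 s, if anything falls off the work surface, if the arm or the gripper's body presses on something with over 40 N, if the wrist force passes 120 N, or if a joint passes its speed limit or range.

## Working session

There is one attempt and no reset: what is moved stays moved. The work goes in short steps, Python scripts to look and compute and a tool call to move; the robot and the scene stay as the last step left them, time stands still between calls to the robot, and variables do not carry over. Pictures are saved under pics/ and viewed, at most 10 in all, crops included, and the job is handed in when it is done.

Besides the shell and the picture viewer there is one more tool, called by a JSON object that holds its "api" and its "payload", one argument or row to a line. carry_out: Moves the arm, as the interface text tells. Its arguments: {"type":"object","properties":{"plan":{"type":"array","items":{"type":"array","items":{"type":"array","items":{"type":"number"}}}}},"required":["plan"]}

```bash
mkdir -p pics
python3 - <<'E'
from bench import get_obs,camera
import cv2,pickle,numpy as np
o=get_obs();print({k:np.round(v,3).tolist() for k,v in o.items()})
d={n:camera(n) for n in("scene","top")}
pickle.dump(d,open("v0.pkl","wb"))
for n in d:print(n,np.round(d[n]["cam_to_world"],3).tolist(),d[n]["camera_matrix"].tolist())
for n in d: cv2.imwrite(f"pics/{n}0.png",cv2.cvtColor(d[n]["pixels"],cv2.COLOR_RGB2BGR))
E
```

```text
{'time_s': 0.0, 'q': [-1.424, 0.182, 1.608, -0.0, 1.354, -0.206], 'dq': [0.001, -0.001, 0.001, -0.001, -0.001, -0.002], 'joint_efforts': [-0.0, -44.486, -35.134, -0.0, 0.009, 0.0], 'eef_pos': [0.199, -0.539, 0.23], 'eef_rot': [-0.001, 0.984, 0.176, 0.0], 'wrist_force': [-0.294, 0.443, -0.407], 'torque': [0.008, -0.012, 0.089], 'grasp_force': 0.0, 'opening': 1.002}
scene [[0.826, -0.365, 0.428, 1.156], [0.563, 0.531, -0.633, -0.799], [0.004, 0.764, 0.645, 0.973], [0.0, 0.0, 0.0, 1.0]] [[494.82505611618967, 0.0, 246.33758496569305], [0.0, 494.82505611618967, 190.806382796302], [0.0, 0.0, 1.0]]
top [[-0.019, 0.994, -0.11, 0.471], [-1.0, -0.021, -0.014, 0.03], [-0.017, 0.11, 0.994, 1.206], [0.0, 0.0, 0.0, 1.0]] [[384.80405128095134, 0.0, 252.46668079685557], [0.0, 384.80405128095134, 190.38379499363324], [0.0, 0.0, 1.0]]
```

View pics/scene0.png

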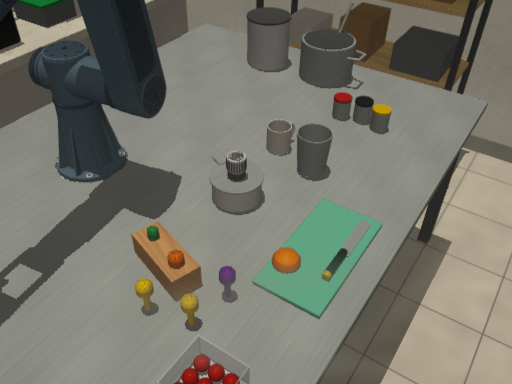

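View pics/top0.png

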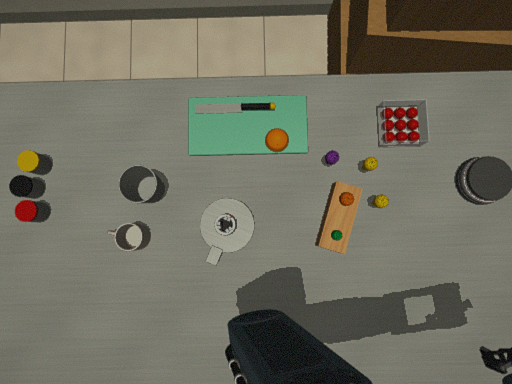

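The orange reamer candidates are:
- Orange in the rack: scene (176,258), top (347,199).
- Green in the rack: scene (153,233), top (337,235).
- Two yellow and one purple loose beside it: top (371,163), (381,201), (332,157).
- The orange half on the board: top (277,140).

The orange-coloured one standing in the rack with the larger hub fits the description. The press chuck is at top (227,224). Next I'll measure and make an enlarged crop to confirm.

```bash
cat > h.py <<'E'
import numpy as np,cv2,pickle
def ray(c,uv):
    K=c["camera_matrix"];T=c["cam_to_world"]
    d=np.array([(uv[0]-K[0,2])/K[0,0],-(uv[1]-K[1,2])/K[1,1],-1.]);return T[:3,3],T[:3,:3]@d
def plane(c,uv,z):
    o,d=ray(c,uv);return o+d*(z-o[2])/d[2]
def cloud(c):
    K=c["camera_matrix"];T=c["cam_to_world"];z=c["z_map"].astype(float)
    v,u=np.mgrid[:z.shape[0],:z.shape[1]]
    p=np.stack([(u-K[0,2])/K[0,0]*z,-(v-K[1,2])/K[1,1]*z,-z],-1)
    return p@T[:3,:3].T+T[:3,3]
def hsv(c):return cv2.cvtColor(c["pixels"],cv2.COLOR_RGB2HSV)
E
python3 - <<'E'
from h import *
d=pickle.load(open("v0.pkl","rb"))
def rep(n,name,lo,hi,box):
    c=d[n];u0,v0,u1,v1=box
    m=np.zeros((384,512),np.uint8);m[v0:v1,u0:u1]=cv2.inRange(hsv(c),lo,hi)[v0:v1,u0:u1]
    k,l,s,ce=cv2.connectedComponentsWithStats(m);i=1+s[1:,4].argmax();m=l==i
    P=cloud(c)[m];P=P[c["z_map"][m]>0]
    print(n,name,s[i],ce[i].round(1),"zmax",np.percentile(P[:,2],98).round(4),"z med",np.median(P[:,2]).round(4),"planeZ.095",plane(c,ce[i],.095).round(4),"cloud mid",((P.max(0)+P.min(0))/2).round(4))
    return m,P
for n,b in(("top",(310,170,370,260)),("scene",(125,215,205,300))):
    rep(n,"orange",(3,200,80),(9,255,255),b)
    rep(n,"green",(50,120,30),(80,255,255),b)
    m,P=rep(n,"wood",(8,60,80),(18,190,255),b)
    T=P[abs(P[:,2]-.07)<.004];r=cv2.minAreaRect((T[:,:2]*1000).astype(np.float32));print("rack",len(T),r)
# press: cloud of heights
c=d["top"];P=cloud(c);u0,v0,u1,v1=190,180,270,275
Q=P[v0:v1,u0:u1].reshape(-1,3)
for lo,hi in((.07,.09),(.13,.146),(.146,.151),(.151,.16)):
    T=Q[(Q[:,2]>lo)&(Q[:,2]<hi)];
    if len(T):(x,y),r=cv2.minEnclosingCircle((T[:,:2]*1000).astype(np.float32));print(lo,hi,len(T),x,y,r,np.median(T[:,2]))
print([np.round(plane(c,(227,224),z),4).tolist() for z in (.15,)])
a=cv2.resize(d["top"]["pixels"][170:280,190:280],None,fx=4,fy=4,interpolation=2)[:440]
b=cv2.resize(d["top"]["pixels"][145:255,310:400],None,fx=4,fy=4,interpolation=2)
cv2.imwrite("pics/crop.png",np.hstack([a,b])[...,::-1])
E
```

```text
Traceback (most recent call last):
ValueError: attempt to get argmax of an empty sequence
```

Run:
```python
from h import *
d=pickle.load(open("v0.pkl","rb"))
for n,u,v in(("top",347,199),("top",337,235),("top",340,215),("scene",176,258),("scene",153,233),("scene",140,245),("scene",165,250)):
    print(n,u,v,hsv(d[n])[v-1:v+2,u-1:u+2].reshape(-1,3)[[0,4,8]].tolist(),cloud(d[n])[v,u].round(3))
c=d["top"];P=cloud(c);u0,v0,u1,v1=190,180,270,275
Q=P[v0:v1,u0:u1].reshape(-1,3)
for lo,hi in((.07,.09),(.13,.146),(.146,.151),(.151,.16)):
    T=Q[(Q[:,2]>lo)&(Q[:,2]<hi)]
    if len(T):(x,y),r=cv2.minEnclosingCircle((T[:,:2]*1000).astype(np.float32));print(lo,hi,len(T),x,y,r,np.median(T[:,2]))
a=cv2.resize(d["top"]["pixels"][170:280,190:280],None,fx=4,fy=4,interpolation=2)
b=cv2.resize(d["top"]["pixels"][145:255,310:400],None,fx=4,fy=4,interpolation=2)
cv2.imwrite("pics/crop.png",np.hstack([a,b])[...,::-1])
```

```text
top 347 199 [[13, 239, 160], [15, 237, 141], [14, 239, 159]] [ 0.562 -0.224  0.104]
top 337 235 [[69, 228, 96], [68, 188, 103], [69, 237, 97]] [ 0.461 -0.191  0.103]
top 340 215 [[16, 142, 174], [19, 138, 166], [19, 150, 170]] [ 0.518 -0.209  0.072]
scene 176 258 [[12, 220, 166], [12, 223, 185], [12, 222, 169]] [ 0.576 -0.236  0.097]
scene 153 233 [[65, 163, 102], [63, 149, 89], [62, 143, 80]] [ 0.471 -0.203  0.094]
scene 140 245 [[15, 135, 113], [15, 130, 112], [15, 134, 112]] [ 0.449 -0.231  0.062]
scene 165 250 [[15, 137, 190], [15, 138, 190], [15, 140, 190]] [ 0.515 -0.211  0.065]
0.07 0.09 2221 476.3719787597656 129.85263061523438 99.89242553710938 0.07929164958580914
0.13 0.146 38 496.0079345703125 124.32803344726562 29.583486557006836 0.14304362411022598
0.146 0.151 142 495.85931396484375 123.26978302001953 28.81133270263672 0.14868995986199218
0.151 0.16 66 495.5274353027344 124.64391326904297 27.074237823486328 0.1525574360398121
```

View pics/crop.png

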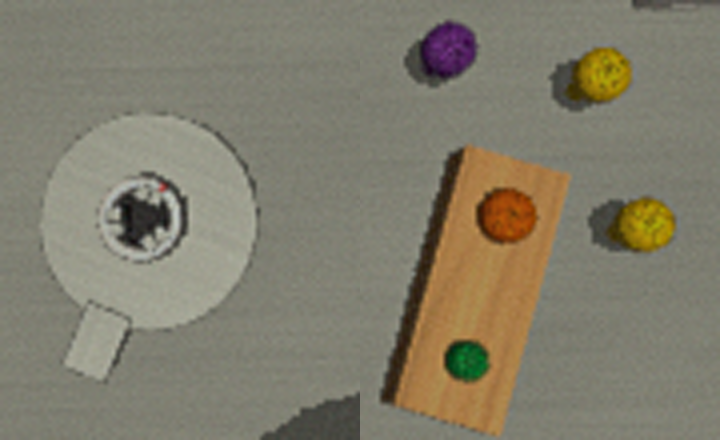

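The crop confirms it. The larger orange reamer is at the far end of the rack (crop (507,215)) and the smaller green one is at the near end (467,360). The yellow and purple ones stand loose. The chuck is at (140,220), with the lip towards the lower left.

```bash
cat > m.py <<'E'
from h import *
def rep(c,name,lo,hi,box):
    u0,v0,u1,v1=box
    m=np.zeros((384,512),np.uint8);m[v0:v1,u0:u1]=cv2.inRange(hsv(c),lo,hi)[v0:v1,u0:u1]
    k,l,s,ce=cv2.connectedComponentsWithStats(m);i=1+s[1:,4].argmax();m=l==i
    P=cloud(c)[m];P=P[c["z_map"][m]>0]
    ct=max(cv2.findContours(m.astype(np.uint8),0,2)[0],key=len);(cu,cv_),r=cv2.minEnclosingCircle(ct)
    print(name,s[i],"c",(round(cu,1),round(cv_,1)),round(r,1),"zmax",np.percentile(P[:,2],98).round(4),"ray@.095",plane(c,ce[i],.095).round(4))
    return m,P
E
python3 - <<'E'
from m import *
d=pickle.load(open("v0.pkl","rb"))
for n,b in(("top",(310,170,370,260)),("scene",(125,215,205,300))):
    c=d[n];print(n)
    for nm,lo,hi in(("orange",(5,205,60),(17,255,255)),("green",(50,110,30),(85,255,255))):
        m,P=rep(c,nm,lo,hi,b)
        T=P[(P[:,2]>.085)]; (x,y),r=cv2.minEnclosingCircle((T[:,:2]*1000).astype(np.float32));print("  circ",x,y,r)
    P=cloud(c)[b[1]:b[3],b[0]:b[2]].reshape(-1,3)
    T=P[abs(P[:,2]-.07)<.004];r=cv2.minAreaRect((T[:,:2]*1000).astype(np.float32));print("rack",len(T),r)
c=d["top"];Q=cloud(c)[180:275,190:270].reshape(-1,3);T=Q[abs(Q[:,2]-.08)<.006]
for ctr in((496,124),):
    f=T[:,:2]*1000; r=np.hypot(*(f-ctr).T); e=f[(r<84)]
    (x,y),R=cv2.minEnclosingCircle(e.astype(np.float32));print("plate",x,y,R)
    lip=f[r>90].mean(0);print("lip",lip,np.degrees(np.arctan2(*(lip-ctr)[::-1])))
c=d["scene"];Q=cloud(c)[140:215,200:270].reshape(-1,3)
for lo,hi in((.074,.086),(.146,.16)):
    T=Q[(Q[:,2]>lo)&(Q[:,2]<hi)][:,:2]*1000;r=np.hypot(*(T-(496,124)).T);T=T[r<(84 if lo<.1 else 32)]
    print("scene",cv2.minEnclosingCircle(T.astype(np.float32)))
E
```

```text
top
orange [340 192  14  13 145] c (346.3, 198.5) 6.8 zmax 0.1071 ray@.095 [ 0.565  -0.2243  0.095 ]
  circ 565.28125 -225.074951171875 18.93848419189453
green [332 231  10   9  74] c (336.4, 234.6) 5.0 zmax 0.1052 ray@.095 [ 0.4612 -0.1908  0.095 ]
  circ 460.78131103515625 -190.65769958496094 13.182830810546875
rack 1495 ((541.0322265625, -219.0840301513672), (83.91504669189453, 259.9656982421875), 71.12689208984375)
scene
orange [168 250  15  14 163] c (175.2, 257.4) 7.7 zmax 0.1046 ray@.095 [ 0.5699 -0.2332  0.095 ]
  circ 568.321044921875 -231.33421325683594 17.934520721435547
green [147 226  12  15 133] c (152.3, 232.8) 7.2 zmax 0.104 ray@.095 [ 0.4707 -0.204   0.095 ]
  circ 463.30670166015625 -199.0454864501953 14.992138862609863
rack 1515 ((501.9664611816406, -245.13467407226562), (161.00558471679688, 205.57830810546875), 69.54273223876953)
plate 493.87884521484375 124.79861450195312 81.7508316040039
lip [400.10044421 166.25552885] 156.22061738546716
scene ((494.84539794921875, 122.78199768066406), 83.24818420410156)
scene ((496.51531982421875, 122.68421936035156), 29.9674015045166)
```

{"api": "carry_out", "payload": {
  "plan": [
    [[0.03, 0.026, 0, 0, 0, 0, 1], [0.06, 0.052, 0, 0, 0, 0, 1], [0.09, 0.078, 0, 0, 0, 0, 1], [0.12, 0.104, 0, 0, 0, 0, 1], [0.15, 0.13, 0, 0, 0, 0, 1]]
  ]
}}

```text
time_s: 0.52
eef_pos: [0.3496, -0.408, 0.2309]
eef_rot: [-0.0, 0.985, 0.175, -0.0]
wrist_force: [0.2, -1.0, 0.9]
opening: 1.0
grasp_force: 0.0
```

{"api": "carry_out", "payload": {
  "plan": [
    [[0.03, 0.026, 0, 0, 0, 0, 1], [0.06, 0.052, 0, 0, 0, 0, 1], [0.09, 0.078, 0, 0, 0, 0, 1], [0.12, 0.104, 0, 0, 0, 0, 1], [0.15, 0.13, 0, 0, 0, 0, 1]]
  ]
}}

```text
time_s: 0.93
eef_pos: [0.4998, -0.2778, 0.231]
eef_rot: [-0.0, 0.984, 0.176, -0.0]
wrist_force: [-0.1, -1.1, -0.2]
opening: 0.999
grasp_force: 0.0
```

{"api": "carry_out", "payload": {
  "plan": [
    [[0.03, 0.026, 0, 0, 0, 0, 1], [0.06, 0.052, 0, 0, 0, 0, 1], [0.066, 0.054, 0, 0, 0, 0, 1], [0.066, 0.054, 0, 0, 0, 0, 1], [0.066, 0.054, 0, 0, 0, 0, 1]]
  ]
}}

```text
time_s: 1.35
eef_pos: [0.5643, -0.2254, 0.2306]
eef_rot: [-0.0, 0.984, 0.176, -0.001]
wrist_force: [-0.2, -0.3, 0.6]
opening: 0.999
grasp_force: 0.0
```

Run:
```python
from h import *
from bench import camera,get_obs
o=get_obs();print(o["eef_pos"],o["eef_rot"],o["q"])
c=camera("wrist");pickle.dump(c,open("w1.pkl","wb"))
cv2.imwrite("pics/w1.png",c["pixels"][...,::-1]);print(c["camera_matrix"],c["cam_to_world"].round(3))
```

```text
[ 0.56429196 -0.22542629  0.23056803] [-2.65537034e-04  9.84379601e-01  1.76057432e-01 -7.14388692e-04] [-5.74843883e-01  2.54075318e-01  1.52093853e+00 -6.00196313e-04
  1.36798519e+00  6.42113894e-01]
[[297.31863964   0.         260.82294908]
 [  0.         297.31863964 193.97823894]
 [  0.           0.           1.        ]] [[ 0.347  0.905  0.244  0.625]
 [-0.938  0.336  0.089 -0.203]
 [-0.001 -0.26   0.966  0.374]
 [ 0.     0.     0.     1.   ]]
```

View pics/w1.png

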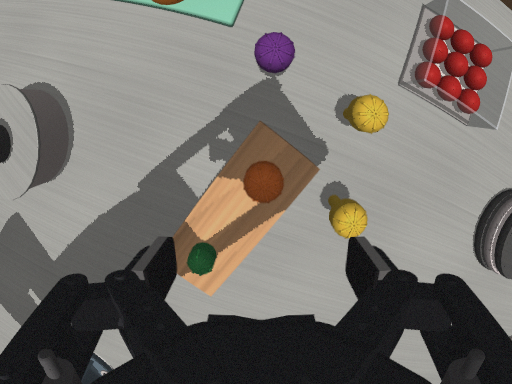

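The wrist view shows the orange reamer at (264,182) in the rack, green at (202,258), and the nearest yellow one at (350,218), near the right finger. I'll measure the clearance.

```bash
cat >> h.py <<'E'
def fray(c,uv):
    K=c["camera_matrix"];T=c["cam_to_world"];a=np.array([uv[0]-K[0,2],uv[1]-K[1,2]])/K[0,0];t=np.hypot(*a);s=np.sinc(t/np.pi)
    return T[:3,3],T[:3,:3]@np.array([a[0]*s,-a[1]*s,-np.cos(t)])
def fplane(c,uv,z):
    o,d=fray(c,uv);return o+d*(z-o[2])/d[2]
E
python3 - <<'E'
from h import *
c=pickle.load(open("w1.pkl","rb"));H=hsv(c)
for n,lo,hi,b in(("orange",(3,150,30),(13,255,255),(235,155,295,210)),("green",(50,110,20),(90,255,255),(180,235,225,285)),("yellow",(20,150,60),(32,255,255),(320,180,380,245))):
    m=np.zeros((384,512),np.uint8);m[b[1]:b[3],b[0]:b[2]]=cv2.inRange(H,lo,hi)[b[1]:b[3],b[0]:b[2]]
    k,l,s,ce=cv2.connectedComponentsWithStats(m);i=1+s[1:,4].argmax()
    print(n,s[i],ce[i],fplane(c,ce[i],.095).round(4),c["z_map"][int(ce[i][1]),int(ce[i][0])])
E
```

```text
orange [ 244  161   40   42 1309] [263.25592055 181.51489687] [ 0.5665 -0.2262  0.095 ] 0.27652985
green [188 243  28  32 666] [201.44144144 258.19219219] [ 0.4658 -0.1937  0.095 ] 0.30128485
yellow [ 329  196   38   42 1185] [346.80253165 216.7721519 ] [ 0.562  -0.3191  0.095 ] 0.29773688
```

{"api": "carry_out", "payload": {
  "plan": [
    [[0.002, -0.001, -0.035, 0, 0, 0, 1], [0.002, -0.001, -0.07, 0, 0, 0, 1], [0.002, -0.001, -0.105, 0, 0, 0, 1], [0.002, -0.001, -0.135, 0, 0, 0, 1], [0.002, -0.001, -0.158, 0, 0, 0, 1]]
  ]
}}

```text
time_s: 1.82
eef_pos: [0.564, -0.2275, 0.0704]
eef_rot: [-0.001, 0.985, 0.174, -0.001]
wrist_force: [0.4, 1.1, -0.7]
opening: 1.002
grasp_force: 0.0
```

{"api": "carry_out", "payload": {
  "plan": [
    [[0, 0, 0, 0, 0, 0, 0], [0, 0, 0, 0, 0, 0, 0], [0, 0, 0, 0, 0, 0, 0], [0, 0, 0, 0, 0, 0, 0], [0, 0, 0, 0, 0, 0, 0]]
  ]
}}

```text
time_s: 2.23
eef_pos: [0.5683, -0.2281, 0.0764]
eef_rot: [0.002, 0.985, 0.175, 0.002]
wrist_force: [-1.5, -1.6, 4.8]
opening: 0.442
grasp_force: 60.9
```

{"api": "carry_out", "payload": {
  "plan": [
    [[0, 0, 0, 0, 0, 0, 0], [0, 0, 0, 0, 0, 0, 0], [0, 0, 0, 0, 0, 0, 0], [0, 0, 0, 0, 0, 0, 0], [0, 0, 0, 0, 0, 0, 0]]
  ]
}}

```text
time_s: 2.65
eef_pos: [0.5683, -0.2281, 0.0763]
eef_rot: [0.002, 0.984, 0.176, 0.002]
wrist_force: [-2.0, -1.5, 7.0]
opening: 0.434
grasp_force: 61.1
```

{"api": "carry_out", "payload": {
  "plan": [
    [[0, 0, 0.015, 0, 0, 0, 0], [0, 0, 0.03, 0, 0, 0, 0], [0, 0, 0.06, 0, 0, 0, 0], [0, 0, 0.09, 0, 0, 0, 0], [0, 0, 0.12, 0, 0, 0, 0]]
  ]
}}

```text
time_s: 3.07
eef_pos: [0.5666, -0.2264, 0.1953]
eef_rot: [0.0, 0.984, 0.176, 0.0]
wrist_force: [1.7, -0.7, -1.1]
opening: 0.442
grasp_force: 60.4
```

{"api": "carry_out", "payload": {
  "plan": [
    [[0, 0, 0.03, 0, 0, 0, 0], [0, 0, 0.05, 0, 0, 0, 0], [0, 0, 0.06, 0, 0, 0, 0], [0, 0, 0.06, 0, 0, 0, 0], [0, 0, 0.06, 0, 0, 0, 0]]
  ]
}}

```text
time_s: 3.48
eef_pos: [0.5666, -0.2265, 0.2531]
eef_rot: [0.0, 0.984, 0.176, 0.0]
wrist_force: [0.2, 0.0, -1.5]
opening: 0.441
grasp_force: 60.4
```

Run:
```python
from h import *
from bench import camera,get_obs
o=get_obs();print(o["eef_pos"],o["eef_rot"])
d={n:camera(n) for n in("scene","wrist")};pickle.dump(d,open("v2.pkl","wb"))
c=d["scene"]
K=c["camera_matrix"];T=np.linalg.inv(c["cam_to_world"]);p=T[:3,:3]@o["eef_pos"]+T[:3,3];u=K[0,2]-K[0,0]*p[0]/p[2];v=K[1,2]+K[1,1]*p[1]/p[2];print(u,v)
u,v=int(u),int(v)
a=cv2.resize(c["pixels"][v-45:v+55,u-40:u+40],None,fx=5,fy=5,interpolation=2)
b=cv2.resize(d["wrist"]["pixels"][134:384,130:390],None,fx=1.5,fy=2,interpolation=2)
cv2.imwrite("pics/g.png",np.hstack([a,b])[...,::-1])
```

```text
[ 0.56655589 -0.22647568  0.25312575] [1.15790771e-04 9.84476309e-01 1.75517441e-01 1.06757267e-04]
169.3626682842804 205.03189872652902
```

View pics/g.png

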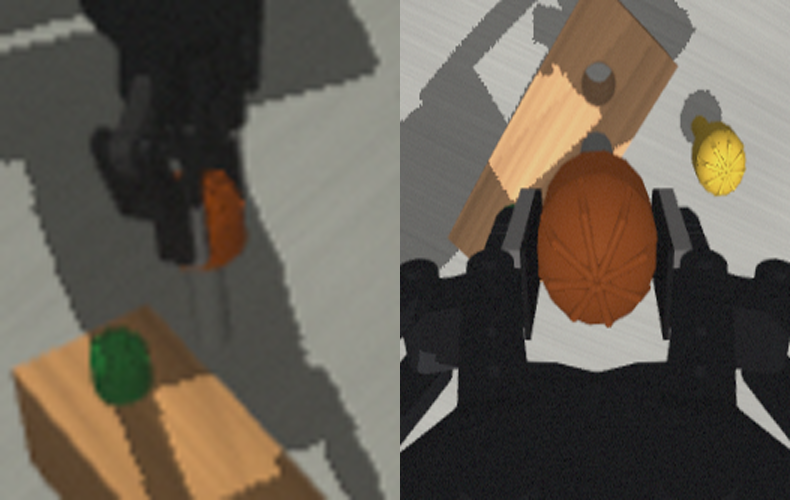

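The reamer is held between the pads and looks upright: shank at scene crop (210,310), dome pole at wrist crop (597,270). Next I'll measure its offset and tilt in the hand.

Run:
```python
from h import *
d=pickle.load(open("v2.pkl","rb"));e=np.array([.5666,-.2265,.2531])
c=d["wrist"]
for uv in((261,269),):
    print("pole",fplane(c,uv,.281).round(4),"depth",c["z_map"][uv[1],uv[0]]);o,r=fray(c,uv);f=c["cam_to_world"][:3,:3]@[0,0,-1];print(o+r/(r@f)*c["z_map"][uv[1],uv[0]])
c=d["scene"];P=cloud(c)[160:260,129:209].reshape(-1,3)
r=np.hypot(*(P[:,:2]-e[:2]).T);S=P[(r<.03)&(P[:,2]>.17)&(P[:,2]<.245)]
for a in np.arange(.18,.245,.01):
    s=S[abs(S[:,2]-a)<.005]
    if len(s):print(a.round(3),len(s),s.mean(0).round(4),np.percentile(s,[5,95],axis=0).round(4).tolist())
Z=P[(r<.035)];print("lowest",np.sort(Z[Z[:,2]>.12][:,2])[:5])
m=cv2.inRange(hsv(c),(3,150,40),(14,255,255))[160:260,129:209].ravel()>0;O=P[m];O=O[(np.hypot(*(O[:,:2]-e[:2]).T)<.04)];print("orange z",np.percentile(O[:,2],[1,5,95,99]))
```

```text
pole [ 0.5658 -0.2257  0.281 ] depth 0.12555127
[ 0.56631316 -0.22547455  0.28199095]
0.18 1 [ 0.5692 -0.2305  0.1847] [[0.5692, -0.2305, 0.1847], [0.5692, -0.2305, 0.1847]]
0.19 18 [ 0.5687 -0.2317  0.1905] [[0.5607, -0.2349, 0.1875], [0.5732, -0.227, 0.1934]]
0.2 24 [ 0.5694 -0.2309  0.2002] [[0.5628, -0.2358, 0.1955], [0.5733, -0.2236, 0.2035]]
0.21 22 [ 0.5688 -0.2317  0.2098] [[0.5598, -0.2356, 0.2057], [0.5736, -0.2257, 0.2133]]
0.22 25 [ 0.5695 -0.2314  0.2199] [[0.563, -0.2353, 0.2155], [0.5742, -0.2255, 0.2248]]
0.23 20 [ 0.5699 -0.2316  0.2296] [[0.566, -0.2365, 0.2258], [0.5738, -0.2258, 0.2347]]
0.24 1 [ 0.5724 -0.2337  0.2351] [[0.5724, -0.2337, 0.2351], [0.5724, -0.2337, 0.2351]]
lowest [0.18467276 0.18721467 0.1876001  0.18807669 0.1886155 ]
orange z [0.24730535 0.24873495 0.27937034 0.29632395]
```

The reamer is upright and centred on the TCP to within 1 mm, with its hub underside about 5 to 6 mm below the TCP. Moving to above the chuck.

{"api": "carry_out", "payload": {
  "plan": [
    [[-0.007, 0.035, 0, 0, 0, 0, 0], [-0.014, 0.07, 0, 0, 0, 0, 0], [-0.021, 0.105, 0, 0, 0, 0, 0], [-0.028, 0.14, 0, 0, 0, 0, 0], [-0.035, 0.175, 0, 0, 0, 0, 0]]
  ]
}}

```text
time_s: 4.0
eef_pos: [0.5301, -0.0499, 0.251]
eef_rot: [-0.001, 0.985, 0.175, -0.002]
wrist_force: [0.5, 0.7, -1.2]
opening: 0.439
grasp_force: 60.5
```

{"api": "carry_out", "payload": {
  "plan": [
    [[-0.007, 0.035, 0, 0, 0, 0, 0], [-0.014, 0.07, 0, 0, 0, 0, 0], [-0.021, 0.075, 0, 0, 0, 0, 0], [-0.021, 0.075, 0, 0, 0, 0, 0], [-0.021, 0.075, 0, 0, 0, 0, 0]]
  ]
}}

```text
time_s: 4.42
eef_pos: [0.5102, 0.0233, 0.2521]
eef_rot: [-0.0, 0.984, 0.176, -0.001]
wrist_force: [0.5, -0.5, -0.9]
opening: 0.443
grasp_force: 60.7
```

Run:
```python
from h import *
from bench import camera,get_obs
o=get_obs();print(o["eef_pos"],o["eef_rot"],o["q"])
c=camera("wrist");pickle.dump(c,open("w3.pkl","wb"))
K=c["camera_matrix"];T=c["cam_to_world"]
v,u=np.mgrid[:384,:512];a=(u-K[0,2])/K[0,0];b=(v-K[1,2])/K[0,0];t=np.hypot(a,b);s=np.sinc(t/np.pi);z=c["z_map"]
D=np.stack([a*s,-b*s,-np.cos(t)],-1);P=(D/np.cos(t)[...,None]*z[...,None])@T[:3,:3].T+T[:3,3]
Q=P.reshape(-1,3);Q=Q[np.hypot(*(Q[:,:2]-(.496,.124)).T)<.033]
for lo,hi in((.143,.1512),(.1512,.158)):
    S=Q[(Q[:,2]>lo)&(Q[:,2]<hi)];print(len(S),S[:,2].mean() if len(S) else 0)
    if len(S):print(cv2.minEnclosingCircle((S[:,:2]*1000).astype(np.float32)),cv2.fitEllipse(cv2.convexHull((S[:,:2]*1000).astype(np.float32))))
cv2.imwrite("pics/w3.png",c["pixels"][...,::-1])
```

```text
[0.51015483 0.02333123 0.25213802] [-1.15277140e-05  9.84386965e-01  1.76015606e-01 -8.99449057e-04] [-1.86666846e-01  1.86456472e-02  1.74083644e+00 -6.29189782e-04
  1.38380009e+00  1.03037206e+00]
1381 0.14932454936158326
((495.04876708984375, 123.55624389648438), 29.598997116088867) ((495.4648132324219, 123.4189453125), (57.65800476074219, 58.47624588012695), 170.14808654785156)
851 0.15305136083395515
((495.0298767089844, 123.36225891113281), 28.475627899169922) ((495.1638488769531, 123.27519989013672), (53.58842468261719, 56.14907455444336), 37.7686882019043)
```

View pics/w3.png

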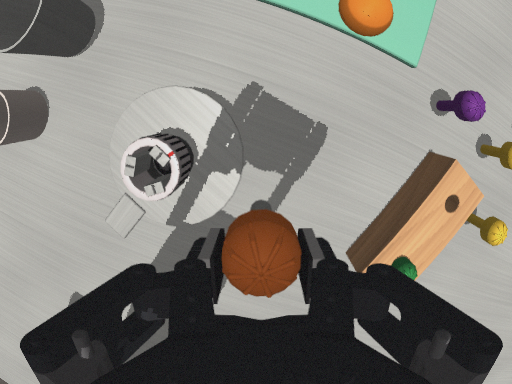

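The wrist view shows the open chuck centred near (152,168), jaws open. Its measured axis is (0.4953, 0.1234), with a sleeve diameter of 58 mm, as specified. Moving over it and then down.

{"api": "carry_out", "payload": {
  "plan": [
    [[-0.005, 0.035, 0, 0, 0, 0, 0], [-0.01, 0.07, 0, 0, 0, 0, 0], [-0.015, 0.1, 0, 0, 0, 0, 0], [-0.015, 0.1, 0, 0, 0, 0, 0], [-0.015, 0.1, 0, 0, 0, 0, 0]]
  ]
}}

```text
time_s: 4.88
eef_pos: [0.496, 0.1231, 0.2528]
eef_rot: [0.0, 0.984, 0.176, -0.0]
wrist_force: [0.1, 0.1, -2.2]
opening: 0.441
grasp_force: 60.9
```

{"api": "carry_out", "payload": {
  "plan": [
    [[0, 0, -0.01, 0, 0, 0, 0], [0, 0, -0.02, 0, 0, 0, 0], [0, 0, -0.03, 0, 0, 0, 0], [0, 0, -0.04, 0, 0, 0, 0], [0, 0, -0.05, 0, 0, 0, 0]]
  ]
}}

```text
time_s: 5.3
eef_pos: [0.4954, 0.1226, 0.2016]
eef_rot: [-0.0, 0.985, 0.175, -0.001]
wrist_force: [-0.5, 0.1, -0.5]
opening: 0.443
grasp_force: 60.9
```

{"api": "carry_out", "payload": {
  "plan": [
    [[0, 0.0005, -0.01, 0, 0, 0, 0], [0, 0.0005, -0.02, 0, 0, 0, 0], [0, 0.0005, -0.03, 0, 0, 0, 0], [0, 0.0005, -0.037, 0, 0, 0, 0], [0, 0.0005, -0.039, 0, 0, 0, 0]]
  ]
}}

```text
time_s: 5.72
eef_pos: [0.4948, 0.1239, 0.1626]
eef_rot: [-0.0, 0.984, 0.176, -0.001]
wrist_force: [0.1, -0.4, -0.9]
opening: 0.442
grasp_force: 60.9
```

{"api": "carry_out", "payload": {
  "plan": [
    [[0, 0, -0.001, 0, 0, 0, 0], [0, 0, -0.002, 0, 0, 0, 0], [0, 0, -0.003, 0, 0, 0, 0], [0, 0, -0.004, 0, 0, 0, 0], [0, 0, -0.004, 0, 0, 0, 0]]
  ]
}}

```text
time_s: 6.13
eef_pos: [0.4959, 0.1239, 0.1605]
eef_rot: [0.0, 0.984, 0.176, 0.0]
wrist_force: [-0.4, -0.3, -1.4]
opening: 0.44
grasp_force: 60.9
```

{"api": "carry_out", "payload": {
  "plan": [
    [[0, 0, -0.001, 0, 0, 0, 0], [0, 0, -0.002, 0, 0, 0, 0], [0, 0, -0.003, 0, 0, 0, 0], [0, 0, -0.003, 0, 0, 0, 0], [0, 0, -0.003, 0, 0, 0, 0]]
  ]
}}

```text
time_s: 6.55
eef_pos: [0.4965, 0.124, 0.1593]
eef_rot: [0.0, 0.984, 0.176, 0.001]
wrist_force: [-4.7, 0.5, 10.1]
opening: 0.437
grasp_force: 62.1
```

Seated: 10 N upward at the expected height. Releasing.

{"api": "carry_out", "payload": {
  "plan": [
    [[0, 0, 0.002, 0, 0, 0, 0], [0, 0, 0.002, 0, 0, 0, 1], [0, 0, 0.002, 0, 0, 0, 1], [0, 0, 0.002, 0, 0, 0, 1], [0, 0, 0.002, 0, 0, 0, 1]]
  ]
}}

```text
time_s: 6.97
eef_pos: [0.4956, 0.1239, 0.1591]
eef_rot: [-0.0, 0.984, 0.175, -0.0]
wrist_force: [-0.6, -0.2, -0.2]
opening: 0.975
grasp_force: 0.0
```

{"api": "carry_out", "payload": {
  "plan": [
    [[0, 0, 0, 0, 0, 0, 1], [0, 0, 0.02, 0, 0, 0, 1], [0, 0, 0.04, 0, 0, 0, 1], [0, 0, 0.06, 0, 0, 0, 1], [0, 0, 0.08, 0, 0, 0, 1]]
  ]
}}

```text
time_s: 7.38
eef_pos: [0.4955, 0.1239, 0.2399]
eef_rot: [-0.0, 0.984, 0.175, -0.0]
wrist_force: [0.4, 0.3, -0.1]
opening: 0.998
grasp_force: 0.0
```

Run:
```python
from h import *
from bench import camera,get_obs
o=get_obs();print(o["eef_pos"],o["q"],o["opening"])
d={n:camera(n) for n in("scene","wrist")};pickle.dump(d,open("v4.pkl","wb"))
c=d["scene"];P=cloud(c)[110:215,195:275]
m=cv2.inRange(hsv(c),(3,150,40),(15,255,255))[110:215,195:275]>0;O=P[m];print(len(O),np.percentile(O,[2,98],axis=0))
a=cv2.resize(c["pixels"][110:215,195:275],None,fx=5,fy=5,interpolation=2)[:500]
b=cv2.resize(d["wrist"]["pixels"][134:384,130:390],None,fx=1.5,fy=2,interpolation=2)
cv2.imwrite("pics/s.png",np.hstack([a,b])[...,::-1])
```

```text
[0.49547086 0.1239034  0.23991706] [1.22964481e-02 2.84390800e-02 1.75592721e+00 5.29322083e-06
 1.35782991e+00 1.23027613e+00] 0.9976939825797491
165 [[0.48451181 0.10211298 0.15175971]
 [0.51515014 0.12772576 0.18755255]]
```

View pics/s.png

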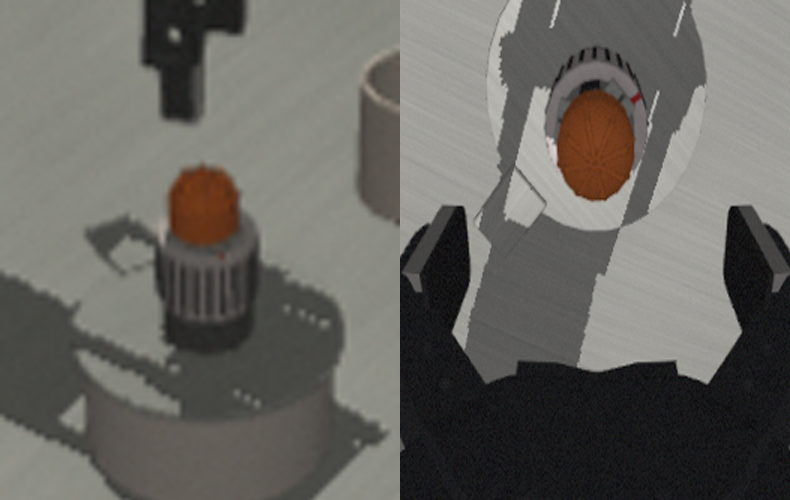

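The reamer is seated and upright. Its orange spans z 0.152 to 0.188, and the dome is over the sleeve at scene crop (205,205). I'll wind the wrist back counter-clockwise and then straddle the sleeve.

{"api": "carry_out", "payload": {
  "plan": [
    [[0, -0.0003, 0, 0, 0, 0.12, 1], [0, -0.0003, 0, 0, 0, 0.24, 1], [0, -0.0003, 0, 0, 0, 0.36, 1], [0, -0.0003, 0, 0, 0, 0.48, 1], [0, -0.0003, 0, 0, 0, 0.6, 1]]
  ]
}}

```text
time_s: 7.9
eef_pos: [0.4951, 0.1236, 0.238]
eef_rot: [-0.0, 0.887, 0.461, -0.001]
wrist_force: [0.2, 0.7, 0.2]
opening: 1.0
grasp_force: 0.0
```

{"api": "carry_out", "payload": {
  "plan": [
    [[0, 0, 0, 0, 0, 0.12, 1], [0, 0, 0, 0, 0, 0.24, 1], [0, 0, 0, 0, 0, 0.36, 1], [0, 0, 0, 0, 0, 0.48, 1], [0, 0, 0, 0, 0, 0.6, 1]]
  ]
}}

```text
time_s: 8.32
eef_pos: [0.4952, 0.1236, 0.2379]
eef_rot: [-0.001, 0.711, 0.703, -0.001]
wrist_force: [0.1, 0.1, -0.3]
opening: 0.997
grasp_force: 0.0
```

{"api": "carry_out", "payload": {
  "plan": [
    [[0, 0, -0.03, 0, 0, 0, 1], [0, 0, -0.06, 0, 0, 0, 1], [0, 0, -0.09, 0, 0, 0, 1], [0, 0, -0.11, 0, 0, 0, 1], [0, 0, -0.118, 0, 0, 0, 1]]
  ]
}}

```text
time_s: 8.73
eef_pos: [0.4925, 0.1235, 0.1168]
eef_rot: [-0.002, 0.713, 0.701, -0.003]
wrist_force: [-0.3, -0.8, 0.4]
opening: 1.005
grasp_force: 0.0
```

{"api": "carry_out", "payload": {
  "plan": [
    [[0, 0, 0, 0, 0, 0, 1], [0, 0, 0, 0, 0, 0, 0], [0, 0, 0, 0, 0, 0, 0], [0, 0, 0, 0, 0, 0, 0], [0, 0, 0, 0, 0, 0, 0]]
  ]
}}

```text
time_s: 9.15
eef_pos: [0.4964, 0.1237, 0.1233]
eef_rot: [0.001, 0.713, 0.701, 0.001]
wrist_force: [-5.2, -0.7, 5.2]
opening: 0.65
grasp_force: 64.4
```

The sleeve is gripped. Turning it clockwise.

{"api": "carry_out", "payload": {
  "plan": [
    [[0, 0, 0, 0, 0, -0.1, 0], [0, 0, 0, 0, 0, -0.2, 0], [0, 0, 0, 0, 0, -0.3, 0], [0, 0, 0, 0, 0, -0.4, 0], [0, 0, 0, 0, 0, -0.5, 0]]
  ]
}}

```text
time_s: 9.57
eef_pos: [0.4964, 0.1237, 0.1233]
eef_rot: [0.001, 0.866, 0.501, 0.001]
wrist_force: [-4.3, -0.1, 5.7]
opening: 0.652
grasp_force: 64.2
```

{"api": "carry_out", "payload": {
  "plan": [
    [[0, 0, 0, 0, 0, -0.1, 0], [0, 0, 0, 0, 0, -0.2, 0], [0, 0, 0, 0, 0, -0.3, 0], [0, 0, 0, 0, 0, -0.4, 0], [0, 0, 0, 0, 0, -0.5, 0]]
  ]
}}

```text
time_s: 9.98
eef_pos: [0.4963, 0.1236, 0.1233]
eef_rot: [0.001, 0.963, 0.271, 0.001]
wrist_force: [-4.4, -0.2, 4.3]
opening: 0.651
grasp_force: 64.3
```

Run:
```python
from h import *
from bench import camera,get_obs
o=get_obs();print(o["eef_pos"],o["q"],o["torque"],o["wrist_force"])
```

```text
[0.49634242 0.12363417 0.12332064] [ 1.20603543e-02  1.66963599e-01  1.85973220e+00 -5.61969799e-04
  1.11281251e+00  1.03415677e+00] [-0.25666404  0.44031192  0.28319085] [-4.38582526 -0.18266822  4.34696551]
```

{"api": "carry_out", "payload": {
  "plan": [
    [[0, 0, 0, 0, 0, -0.1, 0], [0, 0, 0, 0, 0, -0.2, 0], [0, 0, 0, 0, 0, -0.3, 0], [0, 0, 0, 0, 0, -0.4, 0], [0, 0, 0, 0, 0, -0.5, 0]]
  ]
}}

```text
time_s: 10.4
eef_pos: [0.4963, 0.1236, 0.1233]
eef_rot: [0.0, 1.0, 0.025, 0.001]
wrist_force: [-3.4, -0.2, 5.3]
opening: 0.652
grasp_force: 64.3
```

{"api": "carry_out", "payload": {
  "plan": [
    [[0, 0, 0, 0, 0, -0.1, 0], [0, 0, 0, 0, 0, -0.2, 0], [0, 0, 0, 0, 0, -0.3, 0], [0, 0, 0, 0, 0, -0.4, 0], [0, 0, 0, 0, 0, -0.5, 0]]
  ]
}}

```text
time_s: 10.82
eef_pos: [0.4963, 0.1236, 0.1233]
eef_rot: [0.0, 0.975, -0.223, 0.001]
wrist_force: [-3.0, 0.6, 6.2]
opening: 0.651
grasp_force: 64.3
```

Run:
```python
from bench import get_obs
o=get_obs();print(o["q"],o["torque"],o["wrist_force"])
```

```text
[ 1.24055235e-02  1.67082162e-01  1.85958842e+00 -1.31683500e-03
  1.11302881e+00  2.03306057e+00] [-0.52967905  0.85706024  0.97119202] [-2.96686785  0.61325154  6.20850141]
```

Torque is 0.97 N m, so the sleeve is near 2.2. A little more.

{"api": "carry_out", "payload": {
  "plan": [
    [[0, 0, 0, 0, 0, -0.05, 0], [0, 0, 0, 0, 0, -0.1, 0], [0, 0, 0, 0, 0, -0.15, 0], [0, 0, 0, 0, 0, -0.15, 0], [0, 0, 0, 0, 0, -0.15, 0]]
  ]
}}

```text
time_s: 11.23
eef_pos: [0.4963, 0.1236, 0.1233]
eef_rot: [0.0, 0.956, -0.293, 0.001]
wrist_force: [-2.1, 0.7, 5.8]
opening: 0.653
grasp_force: 64.3
```

Run:
```python
from bench import get_obs
o=get_obs();print(o["q"],o["torque"],o["wrist_force"])
```

```text
[ 1.24322384e-02  1.67162715e-01  1.85953750e+00 -1.26631194e-03
  1.11318121e+00  2.17873300e+00] [-0.64066782  0.94995127  0.69034229] [-2.05949225  0.68057783  5.75123105]
```

{"api": "carry_out", "payload": {
  "plan": [
    [[0, 0, 0, 0, 0, 0, 1], [0, 0, 0, 0, 0, 0, 1], [0, 0, 0, 0, 0, 0, 1], [0, 0, 0, 0, 0, 0, 1], [0, 0, 0, 0, 0, 0, 1]]
  ]
}}

```text
time_s: 11.65
eef_pos: [0.4959, 0.1235, 0.1215]
eef_rot: [-0.0, 0.956, -0.294, 0.0]
wrist_force: [-0.1, -1.3, 0.7]
opening: 1.0
grasp_force: 0.0
```

{"api": "carry_out", "payload": {
  "plan": [
    [[0, 0, 0.03, 0, 0, 0, 1], [0, 0, 0.06, 0, 0, 0, 1], [0, 0, 0.09, 0, 0, 0, 1], [0, 0, 0.12, 0, 0, 0, 1], [0, 0, 0.12, 0, 0, 0, 1]]
  ]
}}

```text
time_s: 12.07
eef_pos: [0.4992, 0.1237, 0.2481]
eef_rot: [-0.002, 0.956, -0.294, 0.005]
wrist_force: [0.9, 0.3, 0.7]
opening: 1.0
grasp_force: 0.0
```

Run:
```python
from h import *
from bench import camera,get_obs
o=get_obs();print(o["eef_pos"],o["q"])
def red(c,f,z=.15):
    m=cv2.inRange(hsv(c),(0,150,100),(4,255,255))|cv2.inRange(hsv(c),(172,150,100),(180,255,255))
    for s,ce in list(zip(*cv2.connectedComponentsWithStats(m)[2:]))[1:]:
        p=f(c,ce,z)
        r=np.hypot(p[0]-.4955,p[1]-.1235)
        if r<.04:print("red",s[4],ce.round(1),p.round(4),"r",r.round(4),"ang",np.arctan2(p[1]-.1235,p[0]-.4955).round(3))
red(pickle.load(open("w3.pkl","rb")),fplane);v=pickle.load(open("v4.pkl","rb"));red(v["wrist"],fplane);red(v["scene"],plane);red(pickle.load(open("v0.pkl","rb"))["top"],plane)
d={n:camera(n) for n in("scene","wrist","top")};pickle.dump(d,open("v5.pkl","wb"))
print("after");red(d["wrist"],fplane);red(d["scene"],plane);red(d["top"],plane)
c=d["scene"];P=cloud(c)[110:215,195:275]
m=cv2.inRange(hsv(c),(3,150,40),(15,255,255))[110:215,195:275]>0;O=P[m];print(len(O),np.percentile(O,[2,98],axis=0))
a=cv2.resize(c["pixels"][110:215,195:275],None,fx=5,fy=5,interpolation=2)[:500]
b=cv2.resize(d["wrist"]["pixels"][134:384,130:390],None,fx=1.5,fy=2,interpolation=2)
cv2.imwrite("pics/e.png",np.hstack([a,b])[...,::-1])
```

```text
[0.49923839 0.12372853 0.24812312] [1.18050075e-02 2.12402606e-02 1.74645164e+00 8.50193954e-05
 1.36284921e+00 2.17973725e+00]
red 16 [170.2 153.8] [0.5148 0.1084 0.15  ] r 0.0245 ang -0.661
red 11 [287.2 182.4] [0.5154 0.108  0.15  ] r 0.0253 ang -0.662
after
red 12 [292.6 202.8] [0.4774 0.1054 0.15  ] r 0.0256 ang -2.355
163 [[0.48661889 0.10182868 0.15317969]
 [0.5171719  0.12673548 0.18669239]]
```

View pics/e.png

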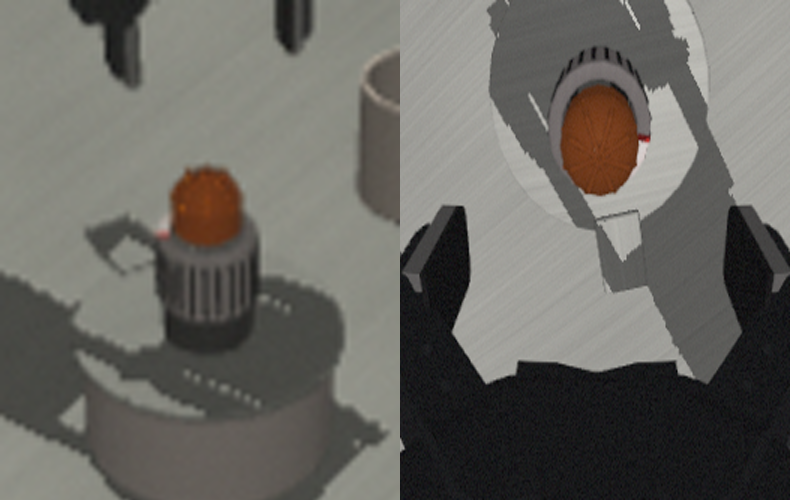

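The reamer stands straight in the chuck, with the fingers clear. The red sleeve mark moved 1.69 rad clockwise, from wrist crop (637,97) to (643,138). With a start near 0.24, that puts the sleeve at about 1.93 after spring-back, as expected for a firm grip. I'll check the centring, then hand in.

Run:
```python
from h import *
from bench import hand_in
c=pickle.load(open("v5.pkl","rb"))["wrist"]
print("pole",fplane(c,(130+198/1.5,134+148/2),.187).round(4))
print(hand_in())
```

```text
pole [0.4976 0.1226 0.187 ]
the job is handed in; nothing more can be done
None
```

The orange reamer stands seated in the chuck with its hub on the jaws, and the job is handed in; the judge returned no verdict. By the mark on the sleeve it sits near 1.93 rad after spring-back, a firm grip going by the turning torque; jaw forces could not be measured directly.

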